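Check the sensor frame's corner with the square

ROBOT

A 6-joint arm with a two-finger parallel gripper is mounted at the origin on the work surface. World frame = base frame: x ahead of the robot, y to its left, z up, the work surface at z = 0. Lengths are in mm, angles in degrees, forces in N, time in s.
With the tool pointing down it reaches from about 350 to 850 mm from the base axis. Payload 8.1 kg.
Tool frame: the origin (TCP) lies at the very end of the fingers, on their centre line; the grasp point (between the pads) lies 19 mm behind it; z points along the fingers, y is the line along which they close (so a half turn about z gives the same grasp; the last joint's range is limited). The gripper opens to 93 mm and grips with 3 to 60 N. Pads are 15 mm wide; open, the fingers measure 128 mm over their backs; the gripper's body (75 mm by 188 mm) begins 65 mm behind the grasp point.
Start: joints at [68.331, 7.471, 85.268, -0, 87.261, -4.893], TCP at [173.159, 574.475, 218.635] pointing down, gripper open.
Joint ranges: [-169.43, 169.43], [-51.17, 129.36], [1.28, 143.12], [-76.62, 256.62], [0, 156.53], [-152.29, 152.29]. Speed limits (degrees/s): [136.94, 136.94, 159.86, 180, 180, 180].

INTERFACE

Orientations are given as a 3x3 rotation matrix whose columns are the frame's x, y, z axes.
In Python, from bench import robot gives the robot as it stands. The module is installed in compiled form; this text tells all that it offers.
- The arm moves only by the shell command python3 -m handwheel 'ROWS' [OPENING] [FORCE]. ROWS is JSON, one flat list of numbers, 4 for each row, row after row: the shift along the world's x, y, z in cm, then the turn about the world's z in rad. In form: [x, y, z, roll, x, y, z, roll, ...]. A call has exactly 8 rows; each row is the pose to reach, as a shift and turn from the pose commanded when the call began; what a row does not reach only later rows make up. A row lasts 1/12 s, in which the tool goes at most 41.7 mm and 7.16 degrees, less where a joint would pass 70% of its speed; a pose out of reach is approached as far as the arm can. A call with a gripper value outside its range is refused whole. OPENING is the closure, from 0 (fully open) to 1 (shut), set as the call begins (- or left out, the last holds). The fingers move at their own pace and stop on an object; FORCE is the grip in N (left out, the last holds). Time passes only in rows, so rows that repeat a pose let the fingers close, or fill a call up. It gives the time, the measured TCP pose, the force, the opening and the grip force at its end, in the units of the state.
- robot.sense(): the state, without advancing time (a new reading comes with each control period).
- robot.capture(name): name is "side" or "top" or "wrist"; returns a dict with "pixels" (420x560x3 uint8, red, green, blue), "z_map" (420x560 float32, mm along the optical axis (not along the pixel's ray), 0 where there is no reading), "vertical_fov" (degrees; the focal length in pixels is half the picture's height over the tangent of half this angle, whatever the lens; pixels are square), "cx", "cy" (the principal point, pixels), "rvec" (rotation vector, rad) and "tvec" (3), from world to camera coordinates, as OpenCV has them; the wrist camera has in their place "tool_from_camera" (4x4, takes a point from camera to tool coordinates, whose origin is the TCP and whose axes are the flange's). Camera axes: x right, y down, z forward; pixel columns grow to the right and rows downward; lengths in mm; the calibration is good to about 2 mm. A picture is of the moment at which its call begins: read the wrist's pose just before it.
- robot.finish_job(): hands the job in; it is judged then, once.
The state is a dict: "time": time; "q": joint angles; "joint_velocities": joint speeds; "effort": joint torques, N m; "tcp_pos": TCP position; "orientation": TCP orientation; "wrist_force": force on the tool from outside, world axes, zero at the start; "torque": the same for the moment, N m; "grip_width": opening from 0.0 (shut) to 1.0 (fully open); "finger_force": force on a finger pad.
Only numpy, scipy, OpenCV 4.12 (cv2) and the standard library are available. Lean on these libraries where they do the work, as an engineer would, in place of code of your own. Each camera call takes 0.05 s, during which the arm holds its last target. There are 200 camera calls.

TASK

Pick up the stainless square by its brass post, set it flat inside the corner of the sensor mounting frame, and press it so that its two outer edges bear against the blue rail and the yellow rail at the same time, enough that both rubber-mounted rails give a little, for about half a second. Then let go and leave it lying flat and flush in the corner for me to sight along the edges. Leave the mitre gauge with the black knob where it is.

Things in the scene. Friction and masses are not known exactly. Their poses are not given: they have to be found in the camera images.
- square: Loose stainless L-shaped try square lying flat, 18 mm thick, about 0.4 kg, gripped by an upright square brass post 24 x 24 mm, its top 75 mm above the underside. Origin: underside, below the post's middle; z up; the post's sides are parallel to x and y. The outer edges to press are the planes x = -30 and y = -30 mm. The 20 mm wide arms reach to x = +60 and y = +60 mm; a web fills the inside angle.
- rail_a: Blue rail of the fixed frame, on rubber mounts: pushed outward (-x) it gives up to 8 mm at 1.5 N/mm and springs back. Origin: the inside corner, at bench height; z up; inside is +x, +y. Its inner face is the plane x = 0, y = 0 to 120 mm; 18 mm thick. Rail tops z = 28, bolts 33 mm. Grey base plate: top z = 6, to x = y = 140 mm. The square fits with parallel axes and its origin at x = y = 30, z = 6 mm.
- rail_b: Yellow rail of the fixed frame, square to the blue one, with the same axes and (unpressed) origin and the same springy mounts (gives up to 8 mm to -y). Its inner face is the plane y = 0, x = 0 to 120 mm; 18 mm thick, top at z = 28 mm. While pressed on one rail the square drags along it with a friction of up to about the pressing force.
- mitre: Loose 45 degree mitre gauge, a bystander: two steel bars about 100 mm long crossing at 45 degrees, 14 mm thick, with a round black knob (26 mm across, top 54 mm above the bench). Origin: on its underside below the knob; z up.
There are look-alikes about, which are no part of the job. What is shaped like the square but green or pink is not meant.

How it is judged (in metres and radians):
On the way:
1. the square, held in the fingers and lying flat within 10 mm and 10 degrees of its place in the corner, bears on the blue and the yellow rail at once with over 1 N each for 0.3 s (contact force between square and rail_a above 1 N and contact force between square and rail_b above 1 N and contact force between the fingers and square above 1 N and angle between the x axis of square and the x axis of rail_a, either way round below 0.175 rad and angle between square's own z axis and vertical below 0.15 rad and x of square in the frame of rail_a between 0.022 and 0.04 m and y of square in the frame of rail_b between 0.022 and 0.04 m), for 0.3 s.
At the end, for the whole second after the job is handed in: The square lies at rest on the frame's base plate (underside within 6 mm of it), each outer edge within 10 mm of its rail's inner face, turned within 10 degrees of the rails and tilted less than 8 degrees (x of square in the frame of rail_a between 0.022 and 0.04 m and y of square in the frame of rail_b between 0.022 and 0.04 m and angle between the x axis of square and the x axis of rail_a, either way round below 0.175 rad and angle between square's own z axis and vertical below 0.15 rad and z of square in the frame of rail_a between 0.002 and 0.012 m and linear speed of square below 0.02 m/s); the robot touches nothing.
It fails at once if the mitre gauge is moved by more than 20 mm (distance of mitre from where it was at the start of the episode above 0.02 m).
It also fails if it takes over 40 s, if anything falls off the work surface, if the arm or the gripper's body presses on something with over 40 N, if the wrist force passes 120 N, or if a joint passes its speed limit or range.

## Working session

There is one attempt and no reset: what is moved stays moved. The work goes in short steps, Python scripts to look and compute and a shell command to move; the robot and the scene stay as the last step left them, time stands still between calls to the robot, and variables do not carry over. Pictures are saved under pics/ and viewed, at most 10 in all, crops included, and the job is handed in when it is done.

```bash
mkdir -p pics
cat > h.py <<'E'
import numpy as np, cv2
from bench import robot
def cap(n,save=None):
    s=robot.sense(); c=robot.capture(n)
    c['s']=s
    if save: cv2.imwrite('pics/'+save+'.png',c['pixels'][:,:,::-1]); np.savez('pics/'+save+'.npz',**{k:v for k,v in c.items() if k!='s'},tp=s['tcp_pos'],to=s['orientation'])
    return c
def load(f):
    d=np.load('pics/'+f+'.npz'); return {k:d[k] for k in d.files}
def cam(c):
    f=210/np.tan(np.radians(float(c['vertical_fov']))/2)
    if 'rvec' in c:
        R=cv2.Rodrigues(np.array(c['rvec'],float))[0].T; return f,R,-R@np.array(c['tvec'],float).ravel()
    T=np.array(c['tool_from_camera']); O=np.array(c['to']); 
    return f,O@T[:3,:3],O@T[:3,3]+np.array(c['tp'])
def cast(c,uv,z):
    f,R,o=cam(c); uv=np.atleast_2d(np.array(uv,float))
    d=np.c_[(uv[:,0]-float(c['cx']))/f,(uv[:,1]-float(c['cy']))/f,np.ones(len(uv))]@R.T
    return o+d*((z-o[2])/d[:,2])[:,None]
def depthpts(c):
    f,R,o=cam(c); Z=c['z_map']; v,u=np.mgrid[:420,:560]
    d=np.stack([(u-float(c['cx']))/f*Z,(v-float(c['cy']))/f*Z,Z],-1)
    return d@R.T+o
E
python3 - <<'E'
from h import *
a=cap('top','top0');b=cap('side','side0')
cv2.imwrite('pics/t0.png',cv2.resize(cv2.imread('pics/top0.png'),(800,600),interpolation=cv2.INTER_CUBIC))
s=robot.sense();print(s['wrist_force'],s['grip_width'],cam(load('top0'))[2],cam(load('side0'))[2])
E
```

```text
[-0.03652367 -0.58727193  0.16209326] 1.0012367697614912 [ 297.29643626  -43.32727111 1169.91382347] [ 272.5202079  -713.17366885  674.31881137]
```

View pics/t0.png

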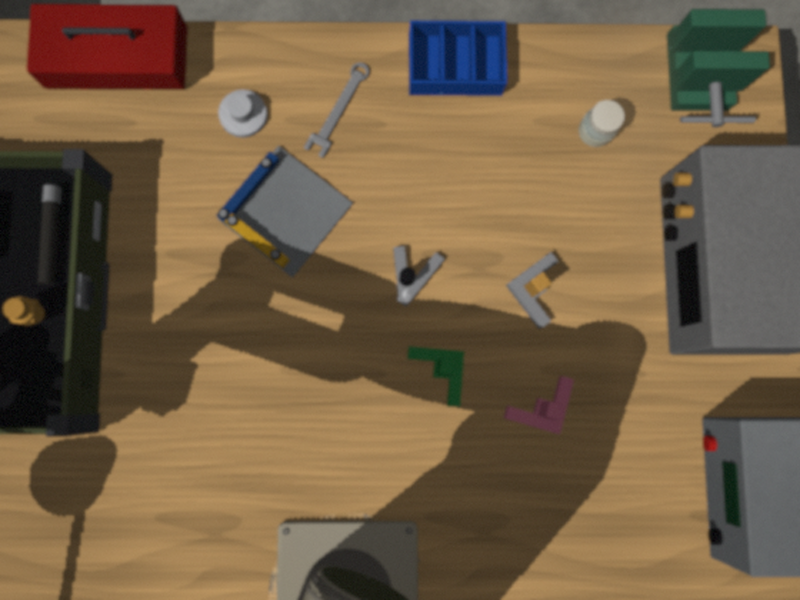

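View pics/side0.png

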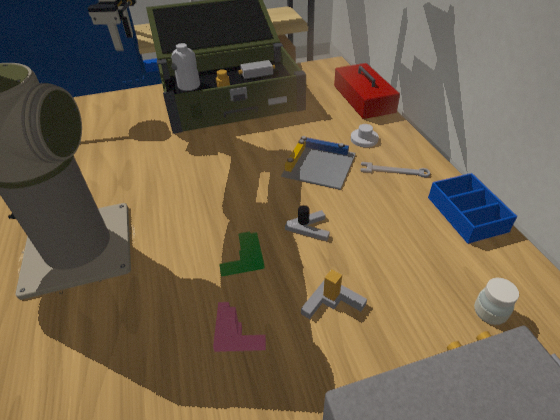

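The top view (800x600) has four things that could be the square:
- Stainless L with a brass post at (540,283).
- Green L at (440,372).
- Pink L at (545,408).
- Mitre gauge with a black knob at (405,275).

I choose the one at (540,283). The frame corner is at (222,215), with blue running up-right and yellow down-right. Next I measure and check a close crop.

Run:
```python
from h import *
c=load('top0');s=load('side0')
def hsv(c): return cv2.cvtColor(c['pixels'],cv2.COLOR_RGB2HSV)
def box(m,roi):
    mm=np.zeros_like(m);x0,y0,x1,y1=roi;mm[y0:y1,x0:x1]=m[y0:y1,x0:x1]
    cs=cv2.findContours(mm,cv2.RETR_EXTERNAL,cv2.CHAIN_APPROX_NONE)[0]
    return max(cs,key=cv2.contourArea)[:,0]
H=hsv(c);P=depthpts(c)
# rails, base plate, L in top
blue=cv2.inRange(H,(100,120,40),(125,255,255));yel=cv2.inRange(H,(18,190,90),(32,255,255));grey=cv2.inRange(H,(0,0,60),(180,60,255))
def rep(n,cn,z):
    w=cast(c,cn,z)[:,:2].astype(np.float32);r=cv2.minAreaRect(w);print(n,len(cn),np.round(r[0],1),np.round(r[1],1),round(r[2],1),np.round(cv2.boxPoints(r)).tolist())
rep('blue',box(blue,(145,95,205,160)),28)
rep('yel',box(yel,(150,145,210,195)),28)
g=box(grey,(180,95,255,200));rep('base',g,6)
L=box(grey,(340,165,400,235))
wL=cast(c,L,18);print('L hull',np.round(cv2.approxPolyDP(wL[:,:2].astype(np.float32),8,True)[:,0]).tolist())
rep('L',L,18)
k=cv2.inRange(c['pixels'],(0,0,0),(40,40,40));rep('knob',box(k,(270,180,300,205)),54)
# depth heights
for n,(u,v) in dict(post=(378,198),arm=(384,182),rail=(175,128),base=(205,140),bench=(330,230),knob=(284,193)).items(): print(n,np.round(P[v,u]))
# brass post
for q,d,roi in(('top',c,(360,185,395,215)),('side',s,(318,262,350,305))):
    m=cv2.inRange(hsv(d),(10,120,80),(25,255,255));x0,y0,x1,y1=roi
    pts=depthpts(d)[y0:y1,x0:x1][(m[y0:y1,x0:x1]>0)];pp=pts[(pts[:,2]>60)&(pts[:,2]<90)]
    print(q,len(pp),np.round(pp.mean(0),1),np.round(cv2.minAreaRect(pp[pp[:,2]>70][:,:2].astype(np.float32)),1) if False else cv2.minAreaRect(pp[pp[:,2]>70][:,:2].astype(np.float32)))
a=cv2.resize(c['pixels'][160:240,335:405],(420,480),interpolation=3);b=cv2.resize(s['pixels'][255:325,295:375],(380,480)[:2],interpolation=3)
cv2.imwrite('pics/crop.png',np.hstack([a,b])[:,:,::-1])
```

```text
blue 96 [648.4 159.3] [ 19.1 120.2] 51.7 [[595.0, 189.0], [690.0, 115.0], [702.0, 130.0], [607.0, 204.0]]
yel 53 [559.9 157.8] [67.8 15.8] 50.7 [[532.0, 137.0], [544.0, 127.0], [587.0, 179.0], [575.0, 189.0]]
base 222 [623.5  99.3] [166.2 127.7] 52.0 [[522.0, 73.0], [623.0, -6.0], [725.0, 125.0], [624.0, 204.0]]
L hull [[535.0, -332.0], [483.0, -258.0], [413.0, -307.0], [429.0, -324.0], [457.0, -304.0], [467.0, -309.0], [462.0, -297.0], [483.0, -283.0], [521.0, -341.0]]
L 131 [ 473.7 -319.2] [91.  95.2] 36.1 [[409.0, -308.0], [465.0, -385.0], [539.0, -331.0], [482.0, -254.0]]
knob 27 [490.5 -93.2] [18.  22.9] 89.8 [[479.0, -102.0], [502.0, -102.0], [502.0, -84.0], [479.0, -84.0]]
post [ 476. -299.   73.]
arm [ 523. -327.   17.]
rail [649. 162.  26.]
base [626.  94.   6.]
bench [ 412. -200.    1.]
knob [490. -91.  55.]
top 123 [ 477.5 -298.7   73.1] ((478.198486328125, -299.3851318359375), (22.57486915588379, 23.512468338012695), 29.18918228149414)
side 228 [ 477.6 -305.5   72.6] ((478.6125183105469, -302.7613830566406), (25.304988861083984, 24.69435691833496), 35.89173126220703)
```

View pics/crop.png

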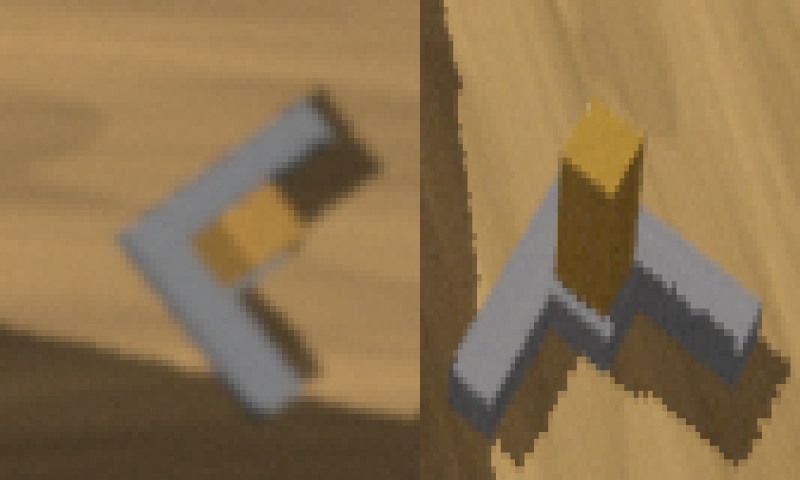

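The crop confirms it: a grey steel L lying flat, with the brass post in its inner angle. Now the tool yaw.

Run:
```python
from h import *
s=robot.sense();O=np.array(s['orientation']);print(np.round(O,3),s['time'],np.degrees(np.arctan2(O[1,1],O[0,1])))
P=depthpts(load('top0'));print('max z around toolbox',np.percentile(P[100:310,0:75,2],99))
for n,t in(('sq',-144.3),):
  for k in range(4): print(k,(t+90*k-np.degrees(np.arctan2(O[1,1],O[0,1]))+180)%360-180)
```

```text
[[-0.957  0.289 -0.001]
 [ 0.289  0.957 -0.002]
 [ 0.    -0.002 -1.   ]] 0.1 73.22311371214187
max z around toolbox 130.13792145889335
0 142.47688628785812
1 -127.52311371214188
2 -37.52311371214188
3 52.47688628785812
```

```bash
python3 -m handwheel '[3.2,-2.4,1,-0.1, 6.4,-4.8,2,-0.2, 9.6,-7.2,2,-0.3, 12.8,-9.6,2,-0.4, 16,-12,2,-0.5, 19.2,-14.4,2,-0.6, 22.4,-16.8,2,-0.655, 25.6,-19.2,2,-0.655]' 0
python3 -m handwheel '[0.8,-4,0,0, 1.6,-8,0,0, 2.4,-12,0,0, 3.2,-16,0,0, 4,-20,0,0, 4.8,-24,0,0, 5.6,-28,0,0, 6.4,-32,0,0]' 0
```

```text
time: 0.77
tcp_pos: [430.2, 380.9, 238.3]
orientation: [[-0.58, 0.814, -0.0], [0.814, 0.58, -0.0], [0.0, -0.001, -1.0]]
wrist_force: [-0.0, 1.7, 0.8]
grip_width: 0.999
finger_force: 0.0
time: 1.43
tcp_pos: [492.9, 60.5, 238.4]
orientation: [[-0.584, 0.812, -0.0], [0.812, 0.584, 0.0], [0.0, -0.0, -1.0]]
wrist_force: [1.4, -0.1, 0.3]
grip_width: 0.997
finger_force: 0.0
```

```bash
python3 -m handwheel '[-0.2,-4.1,0,0, -0.4,-8.2,0,0, -0.6,-12.3,0,0, -0.8,-16.4,0,0, -1,-20.5,0,0, -1.2,-24.6,0,0, -1.4,-28.7,0,0, -1.5,-32.8,0,0]' 0
python3 -m handwheel '[0,-3.2,0,0, 0,-3.2,-2,0, 0,-3.2,-4,0, 0,-3.2,-5,0, 0,-3.2,-5,0, 0,-3.2,-5,0, 0,-3.2,-5,0, 0,-3.2,-5,0]' 0
python3 - <<'E'
from h import *
c=cap('wrist','w1')
E
```

```text
time: 2.1
tcp_pos: [477.3, -267.5, 238.3]
orientation: [[-0.583, 0.812, -0.0], [0.812, 0.583, 0.0], [0.0, -0.0, -1.0]]
wrist_force: [0.6, 0.2, -0.5]
grip_width: 0.997
finger_force: 0.0
time: 2.77
tcp_pos: [479.0, -297.6, 190.3]
orientation: [[-0.584, 0.812, 0.002], [0.812, 0.584, -0.001], [-0.002, 0.001, -1.0]]
wrist_force: [0.3, -0.1, -0.2]
grip_width: 1.0
finger_force: 0.0
```

View pics/w1.png

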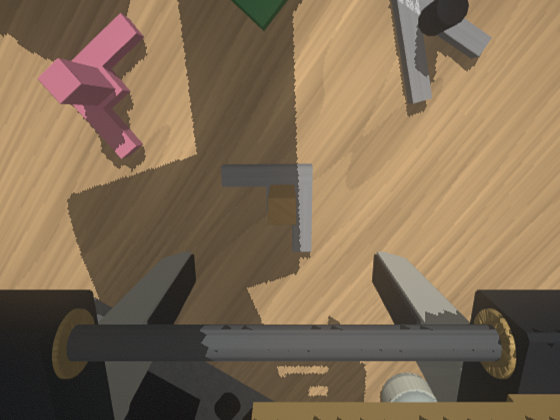

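The wrist view shows the square's outer corner at (312,163), its arm ends at (222,165) and (312,252), and the brass post at (283,205), all aligned with the fingers. I'll check its pose from this view.

Run:
```python
from h import *
c=load('w1')
H=cv2.cvtColor(c['pixels'],cv2.COLOR_RGB2HSV);P=depthpts(c)
roi=P[150:265,210:325];
arm=roi[(abs(roi[...,2]-18)<4)];top=roi[(abs(roi[...,2]-75)<5)]
print(len(arm),len(top),np.median(arm[:,2]),np.median(top[:,2]))
for n,p in(('arm',arm),('top',top)): print(n,cv2.minAreaRect(p[:,:2].astype(np.float32)),np.round(cv2.boxPoints(cv2.minAreaRect(p[:,:2].astype(np.float32))),1).tolist())
w=cast(c,[(312,164),(222,165),(312,252)],18)[:,:2];print(np.round(w,1))
for a in w[1:]: d=a-w[0];print(np.hypot(*d),np.degrees(np.arctan2(d[1],d[0])))
```

```text
3034 797 18.11863867797848 75.04751045447819
arm ((473.9373779296875, -321.3004150390625), (90.21723937988281, 89.6501235961914), 36.173194885253906) [[411.1000061035156, -311.70001220703125], [464.0, -384.1000061035156], [536.7999877929688, -330.8999938964844], [483.8999938964844, -258.5]]
top ((477.4504699707031, -300.4943542480469), (23.102258682250977, 24.621112823486328), 35.388057708740234) [[460.8999938964844, -297.1000061035156], [475.20001220703125, -317.20001220703125], [494.0, -303.79998779296875], [479.70001220703125, -283.79998779296875]]
[[ 483.1 -257.8]
 [ 412.2 -310. ]
 [ 538.9 -331.8]]
88.06632945279354 -143.66116908384888
92.65853188602047 -52.975179033078
```

```bash
python3 -m handwheel '[-0.2,-0.3,-2,0, -0.2,-0.3,-5,0, -0.2,-0.3,-8,0, -0.2,-0.3,-11,0, -0.2,-0.3,-13,0, -0.2,-0.3,-15,0, -0.2,-0.3,-15.8,0, -0.2,-0.3,-15.8,0]' 0
python3 -m handwheel '[0,0,0,0,0,0,0,0,0,0,0,0,0,0,0,0,0,0,0,0,0,0,0,0,0,0,0,0,0,0,0,0]' 1 45
```

```text
time: 3.48
tcp_pos: [475.1, -299.5, 29.0]
orientation: [[-0.584, 0.812, -0.003], [0.812, 0.584, 0.002], [0.003, -0.001, -1.0]]
wrist_force: [-0.9, 0.2, -0.3]
grip_width: 0.999
finger_force: 0.0
time: 4.15
tcp_pos: [476.2, -300.6, 30.7]
orientation: [[-0.583, 0.812, 0.0], [0.812, 0.583, -0.0], [-0.0, 0.0, -1.0]]
wrist_force: [0.5, -1.0, 0.5]
grip_width: 0.474
finger_force: 0.0
```

```bash
python3 -m handwheel '[0,0,0,0,0,0,0,0,0,0,0,0,0,0,0,0,0,0,0,0,0,0,0,0,0,0,0,0,0,0,0,0]' 1 45
python3 -m handwheel '[0,0,1,0, 0,0,3,0, 0,0,6,0, 0,0,9,0, 0,0,12,0, 0,0,13,0, 0,0,13,0, 0,0,13,0]' 1 45
```

```text
time: 4.82
tcp_pos: [476.2, -300.4, 30.6]
orientation: [[-0.584, 0.812, 0.0], [0.812, 0.584, 0.0], [0.0, 0.0, -1.0]]
wrist_force: [1.0, 0.2, -1.1]
grip_width: 0.259
finger_force: 45.0
time: 5.48
tcp_pos: [476.0, -300.5, 160.1]
orientation: [[-0.583, 0.812, -0.0], [0.812, 0.583, -0.0], [-0.0, -0.0, -1.0]]
wrist_force: [0.0, -0.0, -4.4]
grip_width: 0.256
finger_force: 45.0
```

```bash
python3 -m handwheel '[1,2,1,0, 2.3,5,2,0.04, 3.9,8.5,2,0.08, 5.5,12,2,0.12, 7.1,15.5,2,0.16, 8.7,19,2,0.2, 10.3,22.5,2,0.24, 11.9,26,2,0.286]' 1 45
python3 -m handwheel '[1.5,3.5,0,0, 3,6.5,0,0, 4,8.5,0,0, 4.5,10,0,0, 4.5,10,0,0, 4.5,10,0,0, 4.5,10,0,0, 4.5,10,0,0]' 1 45
python3 - <<'E'
from h import *
c=cap('wrist','w2')
E
```

```text
time: 6.15
tcp_pos: [593.8, -38.4, 176.9]
orientation: [[-0.79, 0.613, -0.005], [0.613, 0.79, 0.001], [0.005, -0.003, -1.0]]
wrist_force: [1.5, -1.2, -3.3]
grip_width: 0.256
finger_force: 45.0
time: 6.82
tcp_pos: [639.5, 58.1, 179.9]
orientation: [[-0.788, 0.616, -0.001], [0.616, 0.788, -0.0], [0.001, -0.001, -1.0]]
wrist_force: [1.1, -0.1, -2.0]
grip_width: 0.254
finger_force: 45.0
```

View pics/w2.png

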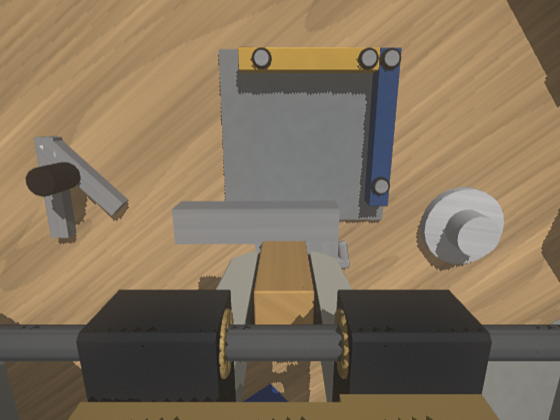

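The wrist view shows the square held level. The yellow rail runs along the top at row ~58, the blue rail is on the right at column ~385, and they meet at (390,58).

Run:
```python
from h import *
c=load('w2');H=cv2.cvtColor(c['pixels'],cv2.COLOR_RGB2HSV);P=depthpts(c)
ok=(P[...,2]>23)&(P[...,2]<31)
R=np.zeros((420,560),bool);R[40:200,210:410]=1
yel=ok&R&(cv2.inRange(H,(15,150,60),(35,255,255))>0);blu=ok&R&(cv2.inRange(H,(100,90,30),(130,255,255))>0)
for n,m in(('y',yel),('b',blu)):
    p=P[m][:,:2].astype(np.float32);r=cv2.minAreaRect(p);print(n,len(p),np.median(P[m][:,2]),r,np.round(cv2.boxPoints(r),1).tolist())
    t=np.radians(-127.9);x=np.array([np.cos(t),np.sin(t)]);y=np.array([-x[1],x[0]])
    print(np.percentile(p@x,[1,99]),np.percentile(p@y,[1,99]))
    d=cv2.fitLine(p,2,0,.01,.01).ravel();print('dir',np.degrees(np.arctan2(d[1],d[0])))
sq=P[205:240,180:330].reshape(-1,3);s=sq[(sq[:,2]>150)&(sq[:,2]<185)]
A=np.c_[s[:,:2],np.ones(len(s))];k=np.linalg.lstsq(A,s[:,2],rcond=None)[0];print('plane',k[:2],np.median(s[:,2]))
r=cv2.minAreaRect(s[:,:2].astype(np.float32));print(r,np.round(cv2.boxPoints(r),1).tolist())
```

```text
y 2116 28.053893933296166 ((554.9242553710938, 149.56292724609375), (118.76979064941406, 16.822040557861328), 51.913841247558594) [[511.70001220703125, 108.0], [524.9000244140625, 97.5999984741211], [598.2000122070312, 191.10000610351562], [584.9000244140625, 201.5]]
[-517.16198349 -400.36745863] [337.73370878 353.63025877]
dir 51.816902
b 2195 28.086547799111656 ((642.569580078125, 168.0096435546875), (17.9009952545166, 130.40802001953125), 51.58278274536133) [[585.9000244140625, 201.5], [688.0999755859375, 120.5], [699.2000122070312, 134.5], [597.0, 215.5]]
[-535.51334043 -518.7646084 ] [352.73411907 467.66301397]
dir -38.24953
plane [ 0.07854975 -0.06144139] 167.31644767948416
((612.5711059570312, 56.96727752685547), (82.8150405883789, 18.5725040435791), 52.10758590698242) [[579.7999877929688, 30.0], [594.5, 18.600000381469727], [645.2999877929688, 83.9000015258789], [630.7000122070312, 95.30000305175781]]
```

```bash
python3 -m handwheel '[-1,2,0,0, -2,4.5,0,0, -3,6.5,-1,0, -3.6,7.4,-3.5,0, -3.6,7.4,-6,0, -3.6,7.4,-9,0, -3.6,7.4,-11.5,0, -3.6,7.4,-12.5,0]' 1 45
python3 -m handwheel '[0,0,-0.3,0, 0,0,-0.6,0, 0,0,-0.9,0, 0,0,-1.1,0, 0,0,-1.3,0, 0,0,-1.3,0, 0,0,-1.3,0, 0,0,-1.3,0]' 1 45
python3 - <<'E'
from h import *
c=cap('wrist','w3');P=depthpts(c);cap('side','s3')
s=P[200:245,180:330].reshape(-1,3);s=s[(s[:,2]>20)&(s[:,2]<40)]
k=np.linalg.lstsq(np.c_[s[:,:2],np.ones(len(s))],s[:,2],rcond=None)[0];print(k[:2],np.median(s[:,2]),len(s))
E
```

```text
time: 7.53
tcp_pos: [601.2, 132.1, 51.3]
orientation: [[-0.788, 0.615, -0.006], [0.615, 0.788, -0.001], [0.004, -0.004, -1.0]]
wrist_force: [-1.8, -1.3, -3.4]
grip_width: 0.254
finger_force: 45.0
time: 8.2
tcp_pos: [604.5, 133.5, 43.1]
orientation: [[-0.789, 0.614, 0.001], [0.614, 0.789, 0.0], [-0.001, 0.001, -1.0]]
wrist_force: [-0.1, 0.1, -2.7]
grip_width: 0.258
finger_force: 45.0Traceback (most recent call last):
  File "<stdin>", line 2, in <module>
  File "h.py", line 21, in depthpts
    f,R,o=cam(c); Z=c['z_map']; v,u=np.mgrid[:420,:560]
          ~~~^^^
  File "h.py", line 14, in cam
    T=np.array(c['tool_from_camera']); O=np.array(c['to']);
                                                  ~^^^^^^
KeyError: 'to'
```

View pics/w3.png

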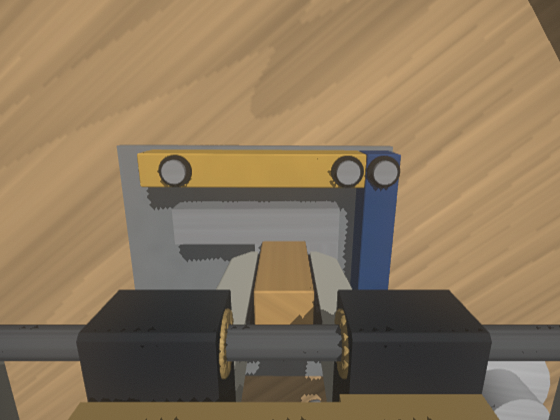

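The square sits inside the corner. The gap is about 21 px (11 mm) to yellow at row 187 and about 22 px to blue at column 361. Now lowering.

```bash
python3 -m handwheel '[0,0,-0.2,0, 0,0,-0.4,0, 0,0,-0.6,0, 0,0,-0.65,0, 0,0,-0.65,0, 0,0,-0.65,0, 0,0,-0.65,0, 0,0,-0.65,0]' 1 45
```

```text
time: 8.92
tcp_pos: [604.4, 133.5, 36.6]
orientation: [[-0.789, 0.614, 0.001], [0.614, 0.789, 0.0], [-0.0, 0.0, -1.0]]
wrist_force: [-2.5, -1.3, 4.6]
grip_width: 0.257
finger_force: 45.0
```

```bash
cat > f.py <<'E'
from h import *
s=robot.sense();t=np.radians(-128.1);x=np.array([np.cos(t),np.sin(t)]);y=np.array([-x[1],x[0]])
F=np.array(s['wrist_force']);p=np.array(s['tcp_pos']);c=np.array([596.5,190.8])
print('F xyz',F[:2]@x,F[:2]@y,F[2],'p',(p[:2]-c)@x,(p[:2]-c)@y,p[2],s['time'],s['grip_width'],s['finger_force'])
E
python3 -m handwheel '[-0.04,0.3,0,0, -0.08,0.6,0,0, -0.12,0.9,0,0, -0.15,1.2,0,0, -0.19,1.54,0,0, -0.19,1.54,0,0, -0.19,1.54,0,0, -0.19,1.54,0,0]' 1 45 >/dev/null; python3 f.py
python3 -m handwheel '[-0.01,0.1,0,0, -0.02,0.2,0,0, -0.035,0.28,0,0, -0.035,0.28,0,0, -0.035,0.28,0,0, -0.035,0.28,0,0, -0.035,0.28,0,0, -0.035,0.28,0,0]' 1 45 >/dev/null; python3 f.py
```

```text
F xyz -1.1094699094682947 3.7931144686422016 5.166426746729405 p 28.7464174544585 30.655052760178528 36.61332149461289 9.5833 0.2572225204706643 44.98019635677338
F xyz 4.604593631066457 6.142747859148581 5.488501585508955 p 27.813816205072822 29.581986048639898 36.64789505119957 10.25 0.25213910516599786 44.979127049446106
```

```bash
python3 -m handwheel '[-0.01,0.1,0,0, -0.02,0.2,0,0, -0.035,0.28,0,0, -0.035,0.28,0,0, -0.035,0.28,0,0, -0.035,0.28,0,0, -0.035,0.28,0,0, -0.035,0.28,0,0]' 1 45 >/dev/null; python3 f.py
python3 - <<'E'
from h import *
cap('wrist','w4');c=load('w4');H=cv2.cvtColor(c['pixels'],cv2.COLOR_RGB2HSV);P=depthpts(c)
a=c['pixels'][120:320,100:420];cv2.imwrite('pics/w4c.png',cv2.resize(a,(800,500),interpolation=3)[:,:,::-1])
E
```

```text
F xyz 8.25382229437037 8.260210602201187 7.1777576227649735 p 26.605002971952185 28.3431681163251 36.66552176959627 10.9167 0.25591502497173635 44.981489181518555
```

View pics/w4c.png

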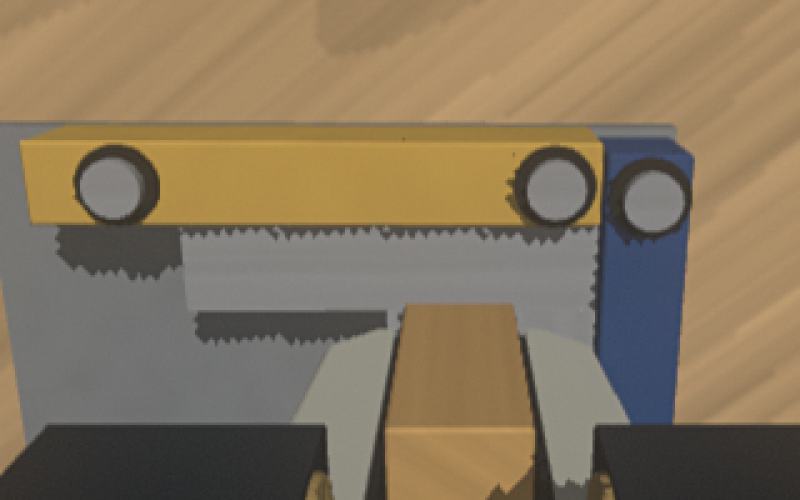

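The square's edges are flush on both rails: yellow at row ~225 and blue at column ~600 in the crop. I'll press a touch more and hold.

```bash
python3 -m handwheel '[-0.01,0.1,0,0, -0.02,0.2,0,0, -0.02,0.2,0,0, -0.02,0.2,0,0, -0.02,0.2,0,0, -0.02,0.2,0,0, -0.02,0.2,0,0, -0.02,0.2,0,0]' 1 45 >/dev/null; python3 f.py
python3 -m handwheel '[0,0,0,0,0,0,0,0,0,0,0,0,0,0,0,0,0,0,0,0,0,0,0,0,0,0,0,0,0,0,0,0]' 1 45 >/dev/null; python3 f.py
```

```text
F xyz 10.18475294401841 10.542179561362452 7.667206587031436 p 25.70668656184357 27.527346339102714 36.71794384324975 11.6333 0.2580550317019365 44.98752415180206
F xyz 10.14232423790481 10.968903566047008 8.044163588827532 p 25.682088731584514 27.511062353215276 36.73855874418535 12.3 0.2574877646637724 44.98756527900696
```

Run:
```python
from h import *
cap('wrist','w5');cap('top','t5')
t=np.radians(-127.9);x=np.array([np.cos(t),np.sin(t)]);y=np.array([-x[1],x[0]])
for f in('w3','w5'):
    c=load(f);H=cv2.cvtColor(c['pixels'],cv2.COLOR_RGB2HSV);P=depthpts(c);ok=(P[...,2]>23)&(P[...,2]<31);ok[:140]=0;ok[290:]=0
    yel=ok&(cv2.inRange(H,(15,150,60),(35,255,255))>0);blu=ok&(cv2.inRange(H,(100,90,30),(130,255,255))>0)
    yel[:,:130]=0;yel[190 if f=='w3' else 225:]=0
    print(f,'yel y',np.percentile(P[yel][:,:2]@y,[2,50,98]),'blue x',np.percentile(P[blu][:,:2]@x,[2,50,98]))
```

```text
w3 yel y [336.68941694 344.49667267 353.98665689] blue x [-535.56340126 -527.13258805 -519.0411135 ]
w5 yel y [333.59044084 340.23635053 350.51170752] blue x [-537.21219472 -529.62189166 -520.86060721]
```

The rails have given about 3.5 mm (yellow) and 2 mm (blue). I'll ease off, release and retreat.

```bash
python3 -m handwheel '[0.03,-0.1,0,0, 0.06,-0.2,0,0, 0.1,-0.3,0.05,0, 0.1,-0.3,0.1,0, 0.1,-0.3,0.1,0, 0.1,-0.3,0.1,0, 0.1,-0.3,0.1,0, 0.1,-0.3,0.1,0]' 1 45 >/dev/null; python3 f.py
python3 -m handwheel '[0,0,0,0,0,0,0,0,0,0,0,0,0,0,0,0,0,0,0,0,0,0,0,0,0,0,0,0,0,0,0,0]' 0.5 3 >/dev/null; python3 f.py
python3 -m handwheel '[0,0,0.5,0,0,0,1.5,0,0,0,3,0,0,0,6,0,0,0,9,0,0,0,12,0,0,0,14,0,0,0,14,0]' >/dev/null; python3 f.py
python3 -m handwheel '[2,-2,0,0,4,-4,0,0,4,-6,0,0,4,-7,0,0,4,-7,0,0,4,-7,0,0,4,-7,0,0,4,-7,0,0]' >/dev/null; python3 f.py
python3 - <<'E'
from h import *
cap('wrist','w6');c=cap('top','t6');t=c['pixels'][90:230,140:400];cv2.imwrite('pics/f6.png',np.vstack([cv2.resize(c['pixels'][95:215,140:300],(560,280),interpolation=3)[:,:,::-1],cv2.imread('pics/w6.png')[:300]]))
E
```

```text
F xyz -0.34342070463534696 5.847452460266744 -2.2762928518653585 p 25.875028900812516 27.756929003380492 36.6242988817527 13.0667 0.25497444657509655 45.00408232212067
F xyz 0.8861157497725562 -0.29398476825460695 -0.5029234324352818 p 25.71914120735326 27.605701667766482 37.156692931946665 13.7333 0.4988214010766898 0.0
F xyz -0.48084387094314773 0.963642794347562 -0.22038889486364832 p 23.198748118824604 29.946634978428538 185.1155067987011 14.4 0.49906805657230646 0.0
F xyz -0.509798628587157 -0.5803054173636132 -0.380167615147552 p 55.41234590123605 101.29806979977313 177.30726436372575 15.0667 0.49978269227666344 0.0
```

View pics/f6.png

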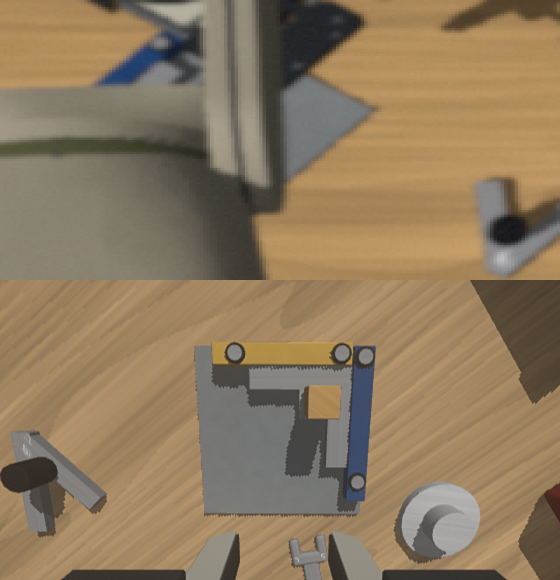

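The wrist view shows the square flat in the corner, with its edges along yellow and blue and the post at (323,402 in the montage). The mitre is undisturbed. I'll check the final numbers.

Run:
```python
from h import *
c=load('w6');P=depthpts(c);t=np.radians(-128.1);x=np.array([np.cos(t),np.sin(t)]);y=np.array([-x[1],x[0]])
R=P[80:200,240:356];H=cv2.cvtColor(c['pixels'],cv2.COLOR_RGB2HSV)[80:200,240:356]
s=R[(abs(R[...,2]-24)<3)&(H[...,1]<60)];q=s[:,:2]-[596.5,190.8]
print(len(s),np.median(s[:,2]),np.percentile(q@x,[1,99]),np.percentile(q@y,[1,99]),cv2.minAreaRect(s[:,:2].astype(np.float32))[2])
p=R[abs(R[...,2]-81)<4];r=cv2.minAreaRect(p[:,:2].astype(np.float32));m=np.array(r[0])-[596.5,190.8];print('post',np.median(p[:,2]),m@x,m@y,r)
k=np.linalg.lstsq(np.c_[s[:,:2],np.ones(len(s))],s[:,2],rcond=None)[0];print('tilt',k[:2])
```

```text
3888 24.10158621606169 [-2.75297389 85.82197562] [-0.56474677 87.61406453] 51.45257568359375
post 81.06331845450734 27.347502102192223 28.959268691973122 ((602.4146728515625, 151.41038513183594), (24.11039924621582, 23.50776481628418), 52.17924499511719)
tilt [ 3.37527189e-05 -6.16457918e-04]
```

Flat and flush: underside on the plate, origin about (27–28, 29) mm in the corner, tilt ~0. Handing in.

```bash
python3 -c "
from bench import robot
print(robot.finish_job())"
```

```text
the job is handed in; nothing more can be done
None
```

I pressed the square against both rails at once (blue gave about 2 mm, yellow about 3.5 mm) for over half a second, let go, left it flat and flush in the corner without touching the mitre gauge, and handed the job in; the system gave no verdict.

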